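# Close the clips of the damp box in opposite pairs

## Robot

A 6-joint arm with a two-finger parallel gripper is mounted at the origin on a cart in front of the work surface, level with it; the furniture and walls round the work are solid. World frame = base frame: x ahead of the robot, y to its left, z up, the work surface at z = 0. Lengths are in m, angles in rad, forces in N, time in s.
With the tool pointing down it reaches from about 0.225 to 0.875 m from the base axis. Payload 3.4 kg.
Tool frame: the origin (TCP) lies at the very end of the fingers, on their centre line; the grasp point (between the pads) lies 19 mm behind it; z points along the fingers, y is the line along which they close (so a half turn about z gives the same grasp; the last joint's range is limited). The gripper opens to 85 mm and grips with 20 to 120 N. Pads are 22 mm wide; open, the fingers measure 114 mm over their backs; the gripper's body (76 mm by 85 mm) begins 54 mm behind the grasp point. The pads swing forward as they close: fully open they stand 13 mm farther back than shut.
Start: joints at [-1.305, 0.276, 1.505, -0, 1.361, -0.121], TCP at [0.217, -0.533, 0.231] pointing down, gripper open.
Joint ranges: [-2.89, 2.89], [-0.75, 2.08], [0.22, 2.7], [-1.18, 4.32], [0.11, 2.71], [-2.7, 2.7]. Speed limits (rad/s): [2.57, 2.57, 3.14, 3.14, 3.14, 3.14].

## Interface

Orientations are given as [roll, pitch, yaw] about the fixed x, y, z axes, in that order (R = Rz(yaw) Ry(pitch) Rx(roll)).
In Python, from station import bot, cams, order gives the robot as it stands.
- The arm moves only by the tool servo_tool, never from a script. Its argument "targets" is a list of rows, each a list of 2 entries, a list of its own where there are three numbers: the shift along the tool's x, y, z in mm, then the turn, a rotation vector about the tool's x, y, z in degrees. In form: [[[dx, dy, dz], [wx, wy, wz]], ...]. A call has exactly 5 rows; each row is the pose to reach, as a shift and turn from the pose commanded when the call began, along the tool's axes at that moment; what a row does not reach only later rows make up. A row lasts 1/12 s, in which the tool goes at most 41.7 mm and 7.16 degrees, less where a joint would pass 70% of its speed; a pose out of reach is approached as far as the arm can. A call with a gripper value outside its range is refused whole. "fingers" is the closure, from 0 (fully open) to 1 (shut), set as the call begins (left out, the last holds). The fingers move at their own pace and stop on an object; the grip force is fixed at half the most. Time passes only in rows, so rows that repeat a pose let the fingers close, or fill a call up. It gives the time, the measured TCP pose, the force, the opening and the grip force at its end, in the units of the state.
- bot.state(): the state, without advancing time (a new reading comes with each control period).
- cams.grab_frame(name): name is "scene" or "top" or "wrist"; returns a dict with "frame" (384x512x3 uint8, blue, green, red), "z_map" (384x512 float32, m along the optical axis (not along the pixel's ray), 0 where there is no reading), "fx", "fy", "cx", "cy" (pixels), "dist" ([k1, k2, p1, p2, k3] as OpenCV has them; the pictures are not rectified), "R" (3x3) and "t" (3): a world point X has camera coordinates R X + t; the wrist camera has in their place "T_tool_cam" (4x4, takes a point from camera to tool coordinates, whose origin is the TCP and whose axes are the flange's). Camera axes: x right, y down, z forward; pixel columns grow to the right and rows downward; lengths in m; the calibration is good to about 2 mm. A picture is of the moment at which its call begins: read the wrist's pose just before it.
- order.finish_job(): hands the job in; it is judged then, once.
Trained networks look in the newest picture that a camera, given by its name, has taken for a name from the list of things; names that differ only in an ending like _2 or _b are one class to them, and where a whole thing is asked for, a point or a joint stands for the part that bears it (a point fixed in the world has none). Each returns a list of dicts, best first, with "conf" (0 to 1); they miss things now and then, are a little off and sometimes report something else, mostly with a low value. They report only what shows in the picture. A call takes as long as a camera call.
- cams.look_for(camera, target): "point" ([x, y, z] in m, in the coordinates of the camera as it stood for that picture, good to about 4 mm: the middle of the surface that is visible of it).
- cams.silhouettes(camera, target): "mask" (384x512 bool, what is visible of it).
- cams.tip_of(camera, target): "point" ([x, y, z] in m, in the coordinates of the camera as it stood for that picture, good to about 4 mm: a listed point, or the origin of a listed thing).
The state is a dict: "t": time; "q": joint angles; "joint_vel": joint speeds; "joint_efforts": joint torques, N m; "tcp_pos": TCP position; "tool_rot": TCP orientation; "ft_force": force on the tool from outside, world axes, zero at the start; "wrist_torque": the same for the moment, N m; "gripper_width": finger opening in m; "grip_force": force on a finger pad.
Only numpy, scipy, OpenCV 4.12 (cv2) and the standard library are available. Lean on these libraries where they do the work, as an engineer would, in place of code of your own. Each camera call takes 0.05 s, during which the arm holds its last target. There are 200 camera calls.

## Task

The damp box has its lid on, but its four clips stand open: press each clip fully home against the box with the fingertips, in opposite pairs so that the seal seats evenly - first the clip on the long side nearest you, then the one on the far long side, then the left end, then the right end. Press lightly: do not lift the box or shove it out of its place, and do not disturb the things standing around it.

Things in the scene. Friction and masses are not known exactly. Their poses are not given: they have to be found in the camera images.
- damp_box: potter's damp box: clear tub with a teal bowl inside, grey lid shut on its seal (does not come off), four grey clips. Tub 110 mm (its x) by 190 mm (its y), lid 120 by 200, 88 mm tall, about 1.6 kg, loose on rubber feet. Origin: centre of the underside; x points away from the robot, y to the robot's left, turned up to 0.45 rad
- clip_near (a joint): angle of the clip on the long side nearest the robot (the box's -x side), rad: 0 = home, flat against the box; starts swung out by 0.4 to 0.7. Grey flap 60 mm wide, 40 mm long, 3 mm thick, hinged on the lid's edge 62 mm from the box's centre and 80 mm above its underside, in the middle of that side; stiff (about 1 N at its pad), stays where it is left
- clip_near_lip (a point): middle of that clip's thumb pad (a 12 mm high, 5 mm thick ridge along the flap's lower edge, on its outer face), where a fingertip pushes it inward; home, it is 46 mm above the box's underside and 8 mm outside the hinge line
- clip_far (a joint): angle of the clip on the far long side (the box's +x side), rad: 0 = home, flat against the box; starts swung out by 0.4 to 0.7. Grey flap 60 mm wide, 40 mm long, 3 mm thick, hinged on the lid's edge 62 mm from the box's centre and 80 mm above its underside, in the middle of that side; stiff (about 1 N at its pad), stays where it is left
- clip_far_lip (a point): middle of that clip's thumb pad (a 12 mm high, 5 mm thick ridge along the flap's lower edge, on its outer face), where a fingertip pushes it inward; home, it is 46 mm above the box's underside and 8 mm outside the hinge line
- clip_left (a joint): angle of the clip on the left short end (the box's +y side), rad: 0 = home, flat against the box; starts swung out by 0.4 to 0.7. Grey flap 46 mm wide, 40 mm long, 3 mm thick, hinged on the lid's edge 102 mm from the box's centre and 80 mm above its underside, in the middle of that side; stiff (about 1 N at its pad), stays where it is left
- clip_left_lip (a point): middle of that clip's thumb pad (a 12 mm high, 5 mm thick ridge along the flap's lower edge, on its outer face), where a fingertip pushes it inward; home, it is 46 mm above the box's underside and 8 mm outside the hinge line
- clip_right (a joint): angle of the clip on the right short end (the box's -y side), rad: 0 = home, flat against the box; starts swung out by 0.4 to 0.7. Grey flap 46 mm wide, 40 mm long, 3 mm thick, hinged on the lid's edge 102 mm from the box's centre and 80 mm above its underside, in the middle of that side; stiff (about 1 N at its pad), stays where it is left
- clip_right_lip (a point): middle of that clip's thumb pad (a 12 mm high, 5 mm thick ridge along the flap's lower edge, on its outer face), where a fingertip pushes it inward; home, it is 46 mm above the box's underside and 8 mm outside the hinge line
- jar: white screw-lid jar, 50 mm across, 62 mm tall; bystander, loose, origin at the centre of its underside
- bowl: small white bowl, 104 mm across, 47 mm tall; bystander, loose, origin at the centre of its underside
- wood_rib: flat wooden potter's rib, 64 x 100 x 8 mm; bystander, loose, origin at the centre of its underside
- tile_brown: brown glaze test tile, 72 x 45 x 7 mm; bystander, loose, origin at the centre of its underside
- tile_cream: cream glaze test tile, 72 x 45 x 7 mm; bystander, loose, origin at the centre of its underside
- pen: marker pen lying down, 17 x 135 x 16 mm; bystander, loose, origin at the centre of its underside

How it is judged:
By the outcome, as a careful person would: the job done as asked, in the order asked, and still so for the second after the job is handed in, with the robot touching nothing.
It also fails if it takes over 70 s, if anything falls off the work surface, if the arm or the gripper's body presses on something with over 40 N, if the wrist force passes 120 N, or if a joint passes its speed limit or range.

## Working session

There is one attempt and no reset: what is moved stays moved. The work goes in short steps, Python scripts to look and compute and a tool call to move; the robot and the scene stay as the last step left them, time stands still between calls to the robot, and variables do not carry over. Pictures are saved under pics/ and viewed, at most 10 in all, crops included, and the job is handed in when it is done.

Besides the shell and the picture viewer there is one more tool, called as name([rows], argument=value, ...), one row to a line, values as JSON. servo_tool: Moves the arm, as the interface text tells. Its arguments: {"type":"object","properties":{"targets":{"type":"array","items":{"type":"array"}},"fingers":{"type":"number"}},"required":["targets"]}

```bash
mkdir -p pics; ls
cat > h.py <<'E'
import numpy as np, cv2
from station import bot, cams, order
def world(f,p): return np.array(f["R"]).T@(np.array(p)-np.array(f["t"]))
def cloud(f):
    z=f["z_map"]; v,u=np.nonzero(z>0)
    K=np.array([[f["fx"],0,f["cx"]],[0,f["fy"],f["cy"]],[0,0,1]])
    n=cv2.undistortPoints(np.stack([u,v],1).astype(np.float64)[:,None],K,np.array(f["dist"]))[:,0]
    Z=z[v,u]; P=np.c_[n*Z[:,None],Z]
    W=np.full(z.shape+(3,),np.nan); W[v,u]=(P-np.array(f["t"]))@np.array(f["R"])
    return W
E
python3 - <<'E'
from h import *
print(bot.state())
for c in ["top","scene"]:
    f=cams.grab_frame(c); cv2.imwrite(f"pics/{c}0.png",f["frame"]); np.save(f"pics/{c}W.npy",cloud(f))
    for n in ["damp_box","clip_near_lip","clip_far_lip","clip_left_lip","clip_right_lip","jar","bowl","wood_rib","tile_brown","tile_cream","pen"]:
        print(c,n,[(np.round(world(f,d["point"]),3).tolist(),round(d["conf"],2)) for d in cams.tip_of(c,n)[:3]])
E
```

```text
pics
{'t': 0.0, 'q': array([-1.30497922e+00,  2.76620193e-01,  1.50616105e+00,  9.99664125e-06,
        1.36068954e+00, -1.20966530e-01]), 'joint_vel': array([ 0.00071152,  0.00039092, -0.000581  ,  0.00036357, -0.00025838,
        0.0006808 ]), 'joint_efforts': array([ 1.48734907e-04, -4.16772544e+01, -2.45811403e+01,  3.66349639e-05,
        1.10732991e-02,  1.07401269e-05]), 'tcp_pos': array([ 0.2167709 , -0.53199517,  0.23041422]), 'tool_rot': array([-3.13972942e+00, -2.36339172e-04,  3.86781326e-01]), 'ft_force': array([-0.28077009,  0.20590584,  0.13791413]), 'wrist_torque': array([ 0.01641644, -0.01186464, -0.03827945]), 'grip_force': 0.0, 'gripper_width': 0.08547662375213405}
top damp_box [([0.569, -0.161, 0.0], 0.61), ([0.661, -0.147, 0.056], 0.17)]
top clip_near_lip [([0.661, -0.15, 0.059], 0.25), ([0.47, 0.039, 0.002], 0.22)]
top clip_far_lip [([0.66, -0.147, 0.06], 0.63), ([0.57, -0.162, 0.0], 0.51)]
top clip_left_lip [([0.544, -0.032, 0.056], 0.73), ([0.488, -0.186, 0.053], 0.67)]
top clip_right_lip [([0.597, -0.284, 0.055], 0.67)]
top jar [([0.529, -0.332, -0.0], 0.6)]
top bowl [([0.475, 0.037, 0.001], 0.66)]
top wood_rib [([0.585, 0.016, -0.004], 0.67), ([0.489, -0.184, 0.053], 0.59)]
top tile_brown [([0.416, -0.084, -0.001], 0.78)]
top tile_cream [([0.707, -0.263, 0.0], 0.92)]
top pen [([0.418, -0.234, -0.002], 0.88)]
scene damp_box [([0.573, -0.154, -0.0], 0.69), ([0.586, 0.015, -0.0], 0.24)]
scene clip_near_lip [([0.486, -0.18, 0.054], 0.75)]
scene clip_far_lip [([0.542, -0.031, 0.059], 0.19)]
scene clip_left_lip [([0.542, -0.03, 0.059], 0.79)]
scene clip_right_lip []
scene jar [([0.526, -0.33, -0.002], 0.65)]
scene bowl [([0.47, 0.039, -0.005], 0.86)]
scene wood_rib [([0.583, 0.018, 0.001], 0.86)]
scene tile_brown [([0.417, -0.082, -0.003], 0.63)]
scene tile_cream []
scene pen [([0.416, -0.236, 0.002], 0.63)]
```

Run:
```python
import numpy as np,cv2
W=np.load("pics/topW.npy")
m=(W[...,2]>0.08)&(W[...,2]<0.1)&(abs(W[...,0]-.573)<.16)&(abs(W[...,1]+.158)<.16)
n,l,s,c=cv2.connectedComponentsWithStats(m.astype(np.uint8)); k=1+s[1:,4].argmax()
P=W[l==k]; r=cv2.minAreaRect(P[:,:2].astype(np.float32)*1000); print(r, np.median(P[:,2]),s[k])
S=np.load("pics/sceneW.npy")
m=(S[...,2]>0.082)&(S[...,2]<0.1)&(abs(S[...,0]-.573)<.16)&(abs(S[...,1]+.158)<.16)
n,l,s,c=cv2.connectedComponentsWithStats(m.astype(np.uint8)); k=1+s[1:,4].argmax()
P=S[l==k]; print(cv2.minAreaRect(P[:,:2].astype(np.float32)*1000), np.median(P[:,2]))
print([ (W[v,u]).round(3).tolist() for v,u in [(190,250)]])
```

```text
((573.1075439453125, -162.82101440429688), (133.32684326171875, 215.71017456054688), 13.194921493530273) 0.08387027193274368 [ 244  149   99   71 4858]
((568.7252197265625, -154.2550048828125), (128.06829833984375, 204.19549560546875), 12.052964210510254) 0.0835241814319313
[[0.561, -0.067, 0.08]]
```

View pics/top0.png

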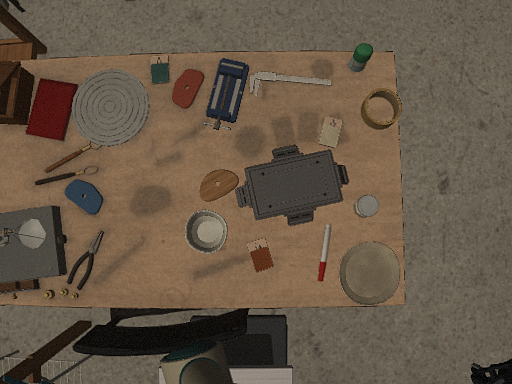

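View pics/scene0.png

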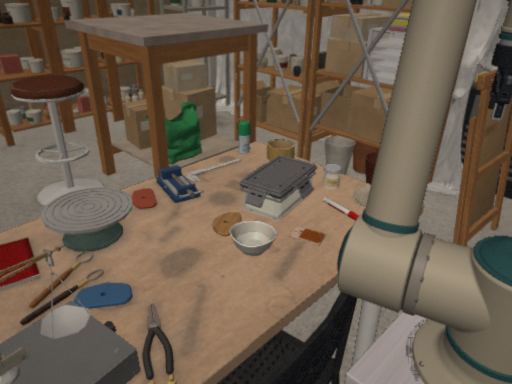

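Top view: the lid is centred near px (293,184), with clips at near (299,216), far (285,152), left (241,197) and right (343,173). The jar is at (367,206), the bowl at (206,231), the pen at (325,250) and the tiles at (260,255) and (330,130). The scene view agrees: the box is turned about +0.21 rad and all the clips stand out.

```bash
cat >> h.py <<'E'
from scipy.spatial.transform import Rotation as Ro
C=np.array([.571,-.159]); YAW=.212
def goal(bx,by,z,yawoff=0.):
    "shift (mm, tool axes) and turn (deg) to box-frame pose, bx,by in mm"
    s=bot.state(); R=Ro.from_euler("xyz",s["tool_rot"])
    c,n=np.cos(YAW),np.sin(YAW)
    p=np.r_[C+np.array([[c,-n],[n,c]])@[bx/1e3,by/1e3],z/1e3]
    G=Ro.from_euler("xyz",[np.pi,0,YAW+yawoff])
    print("shift",R.inv().apply(p-s["tcp_pos"]).round(4)*1e3,"turn",(R.inv()*G).as_rotvec(True).round(2))
def boxpos():
    s=bot.state(); c,n=np.cos(YAW),np.sin(YAW); d=s["tcp_pos"][:2]-C
    return np.r_[np.array([[c,n],[-n,c]])@d,s["tcp_pos"][2]]*1e3
E
python3 - <<'E'
from h import *
goal(-122,0,150); goal(-122,0,38)
f=cams.grab_frame("wrist"); print(np.round(f["T_tool_cam"],3))
E
```

```text
shift [ 348.7 -233.6   81.3] turn [1.000e-02 0.000e+00 1.002e+01]
shift [ 348.7 -233.7  193.3] turn [1.000e-02 0.000e+00 1.002e+01]
[[ 0.001 -0.951 -0.309  0.08 ]
 [ 1.     0.001  0.     0.   ]
 [ 0.    -0.309  0.951 -0.142]
 [ 0.     0.     0.     1.   ]]
```

servo_tool([
  [[25,-17,0],[0,0,2]],
  [[58,-39,0],[0,0,4]],
  [[91,-61,5],[0,0,6]],
  [[124,-83,10],[0,0,8]],
  [[157,-105,15],[0,0,10]],
], fingers=1)

```text
t: 1.67
tcp_pos: [0.3233, -0.3747, 0.2163]
tool_rot: [3.141, -0.0, 0.21]
ft_force: [0.7, -0.4, 0.5]
gripper_width: 0.0256
grip_force: 0.0
```

```bash
python3 -c "
from h import *
goal(-122,0,100)"
```

```text
shift [ 165.1 -159.2  116.3] turn [ 0.03 -0.02 -0.14]
```

servo_tool([
  [[26,-25,10],[0,0,0]],
  [[52,-50,20],[0,0,0]],
  [[78,-75,30],[0,0,0]],
  [[104,-100,45],[0,0,0]],
  [[130,-125,60],[0,0,0]],
])

```text
t: 2.08
tcp_pos: [0.4245, -0.2252, 0.1563]
tool_rot: [3.14, -0.001, 0.212]
ft_force: [0.1, -0.9, -0.2]
gripper_width: -0.0
grip_force: 0.0
```

```bash
python3 -c "
from h import *
goal(-122,0,100);print(boxpos())"
```

```text
shift [ 35.1 -34.   56.3] turn [ 0.09 -0.07  0.  ]
[-157.16040224  -33.87040967  156.34809114]
```

servo_tool([
  [[20,-20,20],[0,0,0]],
  [[35,-34,45],[0,0,0]],
  [[35,-34,75],[0,0,0]],
  [[35,-34,105],[0,0,0]],
  [[35,-34,116],[0,0,0]],
])

```text
t: 2.5
tcp_pos: [0.4486, -0.184, 0.0371]
tool_rot: [-3.138, 0.004, 0.214]
ft_force: [-1.1, 0.4, 0.3]
gripper_width: 0.0004
grip_force: 0.0
```

Run:
```python
from h import *
print(boxpos())
f=cams.grab_frame("wrist"); cv2.imwrite("pics/w1.png",f["frame"])
s=bot.state(); print(s["ft_force"])
R=Ro.from_euler("xyz",s["tool_rot"]).as_matrix(); T=f["T_tool_cam"]
for n in ["clip_near_lip","damp_box"]:
    for d in cams.tip_of("wrist",n)[:2]: print(n,d["conf"],(R@(T@np.r_[d["point"],1])[:3]+s["tcp_pos"]).round(4))
```

```text
[-124.8765003     1.32993821   37.09831193]
[-1.07081889  0.69013674 -0.65223748]
clip_near_lip 0.91 [ 0.4898 -0.1811  0.0519]
```

View pics/w1.png

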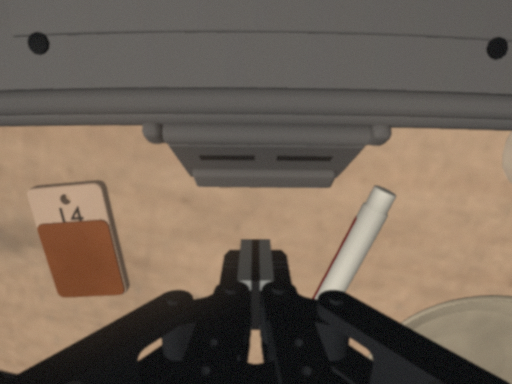

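Wrist view: the near clip's pad spans px (195–330, 178). The closed fingertips are at (255,245), centred on it, and the lid edge is level, so the yaw is right. Now I push inward.

servo_tool([
  [[8,0,0],[0,0,0]],
  [[16,0,0],[0,0,0]],
  [[22,0,0],[0,0,0]],
  [[27,0,0],[0,0,0]],
  [[31,0,0],[0,0,0]],
])

```text
t: 3.07
tcp_pos: [0.481, -0.1794, 0.0406]
tool_rot: [3.141, 0.001, 0.213]
ft_force: [-1.9, -1.8, -1.6]
gripper_width: -0.0001
grip_force: 1.0
```

```bash
python3 -c "
from h import *
print(boxpos(),bot.state()['ft_force'])"
```

```text
[-92.28254271  -0.95556244  40.60611625] [-1.86670359 -1.79977465 -1.61381479]
```

servo_tool([
  [[1,0,0],[0,0,0]],
  [[2,0,0],[0,0,0]],
  [[3,0,0],[0,0,0]],
  [[4,0,0],[0,0,0]],
  [[5,0,0],[0,0,0]],
])

```text
t: 3.48
tcp_pos: [0.4855, -0.1782, 0.0402]
tool_rot: [-3.141, 0.0, 0.212]
ft_force: [-2.2, -0.7, -1.4]
gripper_width: -0.0001
grip_force: 0.7
```

```bash
python3 -c "
from h import *
print(boxpos(),bot.state()['ft_force'])"
```

```text
[-87.64202626  -0.75444578  40.23582823] [-2.18002048 -0.72583294 -1.42483385]
```

servo_tool([
  [[0.6,0,0],[0,0,0]],
  [[1.2,0,0],[0,0,0]],
  [[1.8,0,0],[0,0,0]],
  [[2.4,0,0],[0,0,0]],
  [[3,0,0],[0,0,0]],
])

```text
t: 3.9
tcp_pos: [0.4888, -0.1777, 0.0404]
tool_rot: [3.141, -0.0, 0.212]
ft_force: [-0.7, -0.3, -0.2]
gripper_width: -0.0001
grip_force: 0.4
```

servo_tool([
  [[0.4,0,0],[0,0,0]],
  [[0.8,0,0],[0,0,0]],
  [[1.2,0,0],[0,0,0]],
  [[1.5,0,0],[0,0,0]],
  [[1.5,0,0],[0,0,0]],
])

```text
t: 4.32
tcp_pos: [0.4903, -0.1775, 0.0404]
tool_rot: [3.141, -0.0, 0.212]
ft_force: [-1.0, -0.4, 0.0]
gripper_width: -0.0
grip_force: 0.3
```

```bash
python3 -c "
from h import *
print(boxpos(),bot.state()['ft_force'])"
```

```text
[-82.77537443  -1.08317872  40.37320982] [-0.98676268 -0.37134083  0.03680647]
```

servo_tool([
  [[0.4,0,0],[0,0,0]],
  [[0.8,0,0],[0,0,0]],
  [[1.2,0,0],[0,0,0]],
  [[1.5,0,0],[0,0,0]],
  [[1.5,0,0],[0,0,0]],
])

```text
t: 4.73
tcp_pos: [0.4917, -0.1771, 0.0403]
tool_rot: [3.141, -0.0, 0.212]
ft_force: [-0.7, 0.2, -0.4]
gripper_width: 0.0001
grip_force: 0.4
```

servo_tool([
  [[0.3,0,0],[0,0,0]],
  [[0.6,0,0],[0,0,0]],
  [[0.9,0,0],[0,0,0]],
  [[1,0,0],[0,0,0]],
  [[1,0,0],[0,0,0]],
])

```text
t: 5.15
tcp_pos: [0.4926, -0.1768, 0.0403]
tool_rot: [3.142, 0.0, 0.212]
ft_force: [-1.1, -0.2, -0.9]
gripper_width: -0.0001
grip_force: 0.4
```

Run:
```python
from h import *
print(boxpos(),bot.state()['ft_force'])
f=cams.grab_frame("wrist"); cv2.imwrite("pics/w2.png",f["frame"])
```

```text
[-80.44352807  -0.91517973  40.29271557] [-1.12240337 -0.19335011 -0.87664149]
```

View pics/w2.png

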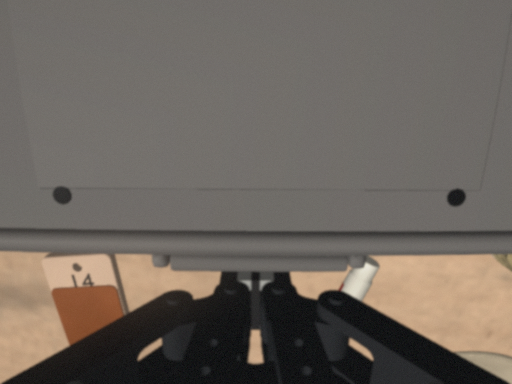

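Wrist view: the near flap is almost under the lid edge (row 262) with the fingertips touching it at (255,275). There has been no force rise at the stop yet, so I keep pressing in small steps.

servo_tool([
  [[0.3,0,0],[0,0,0]],
  [[0.6,0,0],[0,0,0]],
  [[0.9,0,0],[0,0,0]],
  [[1,0,0],[0,0,0]],
  [[1,0,0],[0,0,0]],
])

```text
t: 5.62
tcp_pos: [0.4935, -0.1766, 0.0403]
tool_rot: [3.142, 0.0, 0.212]
ft_force: [-1.3, -0.5, -1.1]
gripper_width: -0.0003
grip_force: 0.4
```

servo_tool([
  [[0.3,0,0],[0,0,0]],
  [[0.6,0,0],[0,0,0]],
  [[0.9,0,0],[0,0,0]],
  [[1,0,0],[0,0,0]],
  [[1,0,0],[0,0,0]],
])

```text
t: 6.03
tcp_pos: [0.4941, -0.1765, 0.0403]
tool_rot: [-3.142, 0.001, 0.212]
ft_force: [-1.8, -0.7, -0.3]
gripper_width: -0.0003
grip_force: 1.3
```

servo_tool([
  [[0.3,0,0],[0,0,0]],
  [[0.6,0,0],[0,0,0]],
  [[0.9,0,0],[0,0,0]],
  [[1,0,0],[0,0,0]],
  [[1,0,0],[0,0,0]],
])

```text
t: 6.45
tcp_pos: [0.4943, -0.1764, 0.0402]
tool_rot: [-3.141, 0.002, 0.213]
ft_force: [-5.2, -2.3, 1.1]
gripper_width: 0.0002
grip_force: 2.9
```

servo_tool([
  [[0.2,0,0],[0,0,0]],
  [[0.4,0,0],[0,0,0]],
  [[0.6,0,0],[0,0,0]],
  [[0.6,0,0],[0,0,0]],
  [[0.6,0,0],[0,0,0]],
])

```text
t: 6.87
tcp_pos: [0.4944, -0.1763, 0.0402]
tool_rot: [-3.141, 0.003, 0.213]
ft_force: [-6.5, -3.3, 1.9]
gripper_width: -0.0001
grip_force: 3.5
```

Run:
```python
from h import *
print(boxpos(),bot.state()['ft_force'])
f=cams.grab_frame("wrist"); cv2.imwrite("pics/w3.png",f["frame"])
a=cv2.cvtColor(cv2.imread("pics/w2.png"),6); b=cv2.cvtColor(f["frame"],6)
for (u,v) in [(62,195),(456,198)]:
    r=cv2.matchTemplate(b[v-40:v+41,u-40:u+41],a[v-15:v+16,u-15:u+16],5); print(np.array(cv2.minMaxLoc(r)[3])-25)
```

```text
[-78.57936558  -0.81519222  40.15433268] [-6.47492379 -3.2983955   1.87272345]
[1 6]
[0 6]
```

The stop is reached: the force rose to about 7 N with no further advance. Backing off and going over to the far side.

servo_tool([
  [[-8,0,0],[0,0,0]],
  [[-28,0,0],[0,0,0]],
  [[-45,0,-20],[0,0,0]],
  [[-45,0,-55],[0,0,0]],
  [[-45,0,-90],[0,0,0]],
])

```text
t: 7.33
tcp_pos: [0.451, -0.185, 0.1306]
tool_rot: [-3.14, 0.0, 0.211]
ft_force: [1.7, -0.3, -0.5]
gripper_width: -0.0002
grip_force: 0.0
```

servo_tool([
  [[30,0,-12],[0,0,0]],
  [[65,0,-15],[0,0,0]],
  [[100,0,-15],[0,0,0]],
  [[135,0,-15],[0,0,0]],
  [[170,0,-15],[0,0,0]],
])

```text
t: 7.75
tcp_pos: [0.6209, -0.1491, 0.1462]
tool_rot: [3.141, -0.004, 0.212]
ft_force: [0.4, -0.4, 0.2]
gripper_width: 0.0005
grip_force: 0.0
```

Run:
```python
from h import *
print(boxpos(),bot.state()['ft_force'])
goal(126,0,130);goal(126,0,40)
```

```text
[ 50.89417638  -0.80756185 146.18308149] [ 0.37432091 -0.43130294  0.16249552]
shift [75.  -0.8 16.5] turn [ 0.05 -0.23  0.  ]
shift [ 74.7  -0.9 106.5] turn [ 0.05 -0.23  0.  ]
```

servo_tool([
  [[35,0,0],[0,0,0]],
  [[70,-1,0],[0,0,0]],
  [[77,-1,30],[0,0,0]],
  [[77,-1,70],[0,0,0]],
  [[77,-1,106],[0,0,0]],
])

```text
t: 8.17
tcp_pos: [0.6959, -0.1319, 0.0387]
tool_rot: [3.14, -0.005, 0.213]
ft_force: [-0.7, 0.1, -0.8]
gripper_width: -0.0003
grip_force: 0.0
```

Run:
```python
from h import *
f=cams.grab_frame("top"); cv2.imwrite("pics/t1.png",f["frame"])
print(boxpos(),bot.state()['ft_force'])
for n in ["clip_near_lip","clip_far_lip"]:
  print(n,[(np.round(world(f,d["point"]),3).tolist(),round(d["conf"],2)) for d in cams.tip_of("top",n)[:4]])
```

```text
[121.96268675   2.8976457   29.75774565] [-3.47796936  0.13024816 -4.45975987]
clip_near_lip [([0.505, -0.181, 0.044], 0.69)]
clip_far_lip [([0.661, -0.145, 0.056], 0.84)]
```

servo_tool([
  [[-8,0,0],[0,0,0]],
  [[-15,0,0],[0,0,0]],
  [[-21,0,0],[0,0,0]],
  [[-27,0,0],[0,0,0]],
  [[-32,0,0],[0,0,0]],
])

```text
t: 8.73
tcp_pos: [0.6634, -0.1398, 0.0413]
tool_rot: [3.139, -0.005, 0.212]
ft_force: [3.5, 0.8, -2.6]
gripper_width: 0.0002
grip_force: 1.4
```

Run:
```python
from h import *
print(boxpos(),bot.state()['ft_force'])
```

```text
[94.36916375 -0.6353225  41.32081994] [ 3.54745825  0.8228306  -2.55275331]
```

servo_tool([
  [[-1.5,0,0],[0,0,0]],
  [[-3,0,0],[0,0,0]],
  [[-4.5,0,0],[0,0,0]],
  [[-6,0,0],[0,0,0]],
  [[-7,0,0],[0,0,0]],
])

```text
t: 9.15
tcp_pos: [0.6549, -0.1408, 0.0392]
tool_rot: [-3.142, 0.0, 0.212]
ft_force: [1.6, -0.2, -1.1]
gripper_width: -0.0002
grip_force: 0.6
```

servo_tool([
  [[-0.6,0,0],[0,0,0]],
  [[-1.2,0,0],[0,0,0]],
  [[-1.8,0,0],[0,0,0]],
  [[-2,0,0],[0,0,0]],
  [[-2,0,0],[0,0,0]],
])

```text
t: 9.57
tcp_pos: [0.6531, -0.1411, 0.0392]
tool_rot: [-3.141, 0.0, 0.212]
ft_force: [0.9, -0.0, -0.7]
gripper_width: 0.0002
grip_force: 0.3
```

Run:
```python
from h import *
print(boxpos(),bot.state()['ft_force'])
```

```text
[84.00219822  0.2533721  39.23543413] [ 8.63819855e-01 -8.14269104e-04 -7.25162489e-01]
```

servo_tool([
  [[-0.4,0,0],[0,0,0]],
  [[-0.8,0,0],[0,0,0]],
  [[-1.2,0,0],[0,0,0]],
  [[-1.2,0,0],[0,0,0]],
  [[-1.2,0,0],[0,0,0]],
])

```text
t: 9.98
tcp_pos: [0.6519, -0.1414, 0.0393]
tool_rot: [-3.142, 0.0, 0.212]
ft_force: [1.0, -0.2, 0.1]
gripper_width: 0.0001
grip_force: 0.4
```

servo_tool([
  [[-0.3,0,0],[0,0,0]],
  [[-0.6,0,0],[0,0,0]],
  [[-0.9,0,0],[0,0,0]],
  [[-1,0,0],[0,0,0]],
  [[-1,0,0],[0,0,0]],
])

```text
t: 10.4
tcp_pos: [0.6517, -0.1415, 0.0394]
tool_rot: [3.141, -0.001, 0.212]
ft_force: [3.0, 2.0, -2.0]
gripper_width: 0.0001
grip_force: 1.4
```

servo_tool([
  [[-0.3,0,0],[0,0,0]],
  [[-0.6,0,0],[0,0,0]],
  [[-0.9,0,0],[0,0,0]],
  [[-1,0,0],[0,0,0]],
  [[-1,0,0],[0,0,0]],
])

```text
t: 10.82
tcp_pos: [0.6515, -0.1416, 0.0394]
tool_rot: [3.141, -0.003, 0.212]
ft_force: [5.4, 1.9, -2.3]
gripper_width: 0.0002
grip_force: 2.5
```

servo_tool([
  [[-0.3,0,0],[0,0,0]],
  [[-0.6,0,0],[0,0,0]],
  [[-0.6,0,0],[0,0,0]],
  [[-0.6,0,0],[0,0,0]],
  [[-0.6,0,0],[0,0,0]],
])

```text
t: 11.23
tcp_pos: [0.6514, -0.1417, 0.0395]
tool_rot: [3.141, -0.004, 0.212]
ft_force: [5.7, 2.3, -3.5]
gripper_width: -0.0001
grip_force: 2.9
```

servo_tool([
  [[10,0,0],[0,0,0]],
  [[32,0,0],[0,0,0]],
  [[46,0,-20],[0,0,0]],
  [[46,0,-55],[0,0,0]],
  [[46,0,-95],[0,0,0]],
])

```text
t: 11.65
tcp_pos: [0.6925, -0.1319, 0.1322]
tool_rot: [-3.139, 0.008, 0.213]
ft_force: [1.5, -0.6, 0.1]
gripper_width: -0.0002
grip_force: 0.0
```

```bash
sed -i 's/^C=.*/C=np.array([.573,-.159]); YAW=.212/' h.py
python3 - <<'E'
from h import *
print(boxpos(),bot.state()['ft_force'])
goal(0,156,150,np.pi/2)
E
```

```text
[122.52492685   1.33652915 132.17192924] [ 1.46498655 -0.55820579  0.11413445]
shift [-122.5 -154.8  -16.4] turn [ -0.5    0.26 -89.94]
```

servo_tool([
  [[-15,-20,-10],[0,0,-6]],
  [[-40,-50,-18],[0,0,-13]],
  [[-65,-82,-18],[0,0,-20]],
  [[-92,-116,-18],[0,0,-27]],
  [[-118,-150,-18],[0,0,-34]],
])

```text
t: 12.07
tcp_pos: [0.5471, -0.0121, 0.1523]
tool_rot: [-3.14, 0.003, 0.811]
ft_force: [-0.4, 0.5, 0.9]
gripper_width: 0.0001
grip_force: 0.0
```

servo_tool([
  [[0,0,0],[0,0,-7]],
  [[0,0,0],[0,0,-14]],
  [[0,0,0],[0,0,-21]],
  [[0,0,0],[0,0,-28]],
  [[0,0,0],[0,0,-35]],
])

```text
t: 12.48
tcp_pos: [0.5486, -0.0127, 0.1524]
tool_rot: [-3.139, 0.002, 1.423]
ft_force: [-0.4, 0.2, -0.7]
gripper_width: 0.0003
grip_force: 0.0
```

servo_tool([
  [[0,0,0],[0,0,-7]],
  [[0,0,0],[0,0,-14]],
  [[0,0,0],[0,0,-21]],
  [[0,0,0],[0,0,-21]],
  [[0,0,0],[0,0,-21]],
])

```text
t: 12.9
tcp_pos: [0.5491, -0.0127, 0.1523]
tool_rot: [-3.14, 0.0, 1.78]
ft_force: [-0.0, -0.7, 0.2]
gripper_width: 0.0001
grip_force: 0.0
```

Run:
```python
from h import *
print(boxpos(),bot.state()['ft_force'])
goal(3,158,58,np.pi/2)
f=cams.grab_frame("scene")
for n in ["clip_left_lip","bowl","wood_rib","clip_near_lip"]:
  print(n,[(np.round(world(f,d["point"]),3).tolist(),round(d["conf"],2)) for d in cams.tip_of("scene",n)[:4]])
```

```text
[  7.42300728 148.06823336 152.25796105] [-0.0314746  -0.74649604  0.19237824]
shift [10.  -4.3 94.3] turn [-0.1   0.02 -0.15]
clip_left_lip [([0.543, -0.032, 0.058], 0.56)]
bowl [([0.474, 0.041, -0.006], 0.71)]
wood_rib [([0.585, 0.018, 0.001], 0.65), ([0.416, -0.238, 0.001], 0.44)]
clip_near_lip [([0.504, -0.177, 0.044], 0.65)]
```

servo_tool([
  [[9,-4,10],[0,0,0]],
  [[9,-4,30],[0,0,0]],
  [[9,-4,50],[0,0,0]],
  [[9,-4,66],[0,0,0]],
  [[9,-4,78],[0,0,0]],
])

```text
t: 13.57
tcp_pos: [0.543, -0.0043, 0.0729]
tool_rot: [-3.14, -0.0, 1.782]
ft_force: [-0.0, 0.2, 0.6]
gripper_width: -0.0001
grip_force: 0.0
```

servo_tool([
  [[0,0,8],[0,0,0]],
  [[0,0,15],[0,0,0]],
  [[0,0,21],[0,0,0]],
  [[0,0,25],[0,0,0]],
  [[0,0,27],[0,0,0]],
])

```text
t: 13.98
tcp_pos: [0.544, -0.0045, 0.0471]
tool_rot: [-3.142, 0.0, 1.783]
ft_force: [0.5, -0.7, -0.3]
gripper_width: -0.0001
grip_force: 0.0
```

Run:
```python
from h import *
print(boxpos(),bot.state()['ft_force'])
f=cams.grab_frame("wrist"); cv2.imwrite("pics/w4.png",f["frame"])
```

```text
[  4.17949482 157.14112057  47.05390925] [ 0.50488082 -0.72675087 -0.26046999]
```

View pics/w4.png

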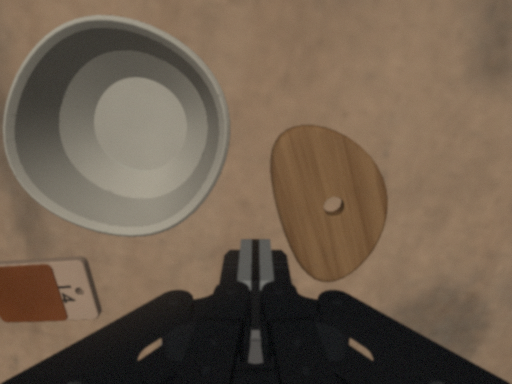

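Wrist view (facing away from the box here): the bowl rim at (215,180) and the rib at (325,275) are both clear of the fingertips at (255,245). I press inward (tool −x).

servo_tool([
  [[-6,0,0],[0,0,0]],
  [[-12,0,1],[0,0,0]],
  [[-17,0,2],[0,0,0]],
  [[-22,0,4],[0,0,0]],
  [[-26,0,6],[0,0,0]],
])

```text
t: 14.45
tcp_pos: [0.5491, -0.0301, 0.041]
tool_rot: [-3.141, -0.001, 1.782]
ft_force: [-0.7, 2.6, -1.6]
gripper_width: 0.0001
grip_force: 1.0
```

servo_tool([
  [[-1.5,0,0],[0,0,0]],
  [[-3,0,0],[0,0,0]],
  [[-4.5,0,0],[0,0,0]],
  [[-5.5,0,0],[0,0,0]],
  [[-6,0,0],[0,0,0]],
])

```text
t: 14.87
tcp_pos: [0.5509, -0.036, 0.0415]
tool_rot: [3.141, 0.001, 1.783]
ft_force: [0.1, 0.4, 0.0]
gripper_width: -0.0003
grip_force: 0.4
```

Run:
```python
from h import *
print(boxpos(),bot.state()['ft_force'])
```

```text
[  4.3077028  124.85068482  41.5419299 ] [0.14057689 0.39628537 0.02008142]
```

servo_tool([
  [[-0.6,0,0],[0,0,0]],
  [[-1.2,0,0],[0,0,0]],
  [[-1.8,0,0],[0,0,0]],
  [[-2,0,0],[0,0,0]],
  [[-2,0,0],[0,0,0]],
])

```text
t: 15.28
tcp_pos: [0.5513, -0.0377, 0.0414]
tool_rot: [3.141, 0.0, 1.783]
ft_force: [-0.8, 0.0, -0.2]
gripper_width: 0.0
grip_force: 0.4
```

servo_tool([
  [[-0.4,0,0],[0,0,0]],
  [[-0.8,0,0],[0,0,0]],
  [[-1.2,0,0],[0,0,0]],
  [[-1.2,0,0],[0,0,0]],
  [[-1.2,0,0],[0,0,0]],
])

```text
t: 15.7
tcp_pos: [0.5514, -0.0389, 0.0413]
tool_rot: [3.141, 0.0, 1.783]
ft_force: [-0.4, 0.7, 0.2]
gripper_width: 0.0002
grip_force: 0.4
```

servo_tool([
  [[-0.3,0,0],[0,0,0]],
  [[-0.6,0,0],[0,0,0]],
  [[-0.9,0,0],[0,0,0]],
  [[-1,0,0],[0,0,0]],
  [[-1,0,0],[0,0,0]],
])

```text
t: 16.12
tcp_pos: [0.5515, -0.0399, 0.0413]
tool_rot: [-3.142, 0.0, 1.783]
ft_force: [-0.5, 1.3, -0.7]
gripper_width: 0.0002
grip_force: 0.4
```

servo_tool([
  [[-0.3,0,0],[0,0,0]],
  [[-0.6,0,0],[0,0,0]],
  [[-0.9,0,0],[0,0,0]],
  [[-1,0,0],[0,0,0]],
  [[-1,0,0],[0,0,0]],
])

```text
t: 16.53
tcp_pos: [0.5517, -0.0408, 0.0413]
tool_rot: [-3.141, 0.0, 1.783]
ft_force: [-0.9, 1.3, 0.2]
gripper_width: -0.0002
grip_force: 0.4
```

servo_tool([
  [[-0.3,0,0],[0,0,0]],
  [[-0.6,0,0],[0,0,0]],
  [[-0.9,0,0],[0,0,0]],
  [[-1,0,0],[0,0,0]],
  [[-1,0,0],[0,0,0]],
])

```text
t: 16.95
tcp_pos: [0.5519, -0.0418, 0.0413]
tool_rot: [-3.141, 0.0, 1.783]
ft_force: [-0.1, 1.4, -0.4]
gripper_width: 0.0
grip_force: 0.4
```

Run:
```python
from h import *
print(boxpos(),bot.state()['ft_force'])
```

```text
[  4.03497795 118.96983491  41.25449257] [-0.08319342  1.36197661 -0.41077014]
```

servo_tool([
  [[-0.3,0,0],[0,0,0]],
  [[-0.6,0,0],[0,0,0]],
  [[-0.9,0,0],[0,0,0]],
  [[-1,0,0],[0,0,0]],
  [[-1,0,0],[0,0,0]],
])

```text
t: 17.37
tcp_pos: [0.5521, -0.0425, 0.0413]
tool_rot: [-3.141, -0.0, 1.783]
ft_force: [-1.2, 1.4, -0.5]
gripper_width: -0.0
grip_force: 1.0
```

servo_tool([
  [[-0.3,0,0],[0,0,0]],
  [[-0.6,0,0],[0,0,0]],
  [[-0.9,0,0],[0,0,0]],
  [[-1,0,0],[0,0,0]],
  [[-1,0,0],[0,0,0]],
])

```text
t: 17.78
tcp_pos: [0.5521, -0.0428, 0.0412]
tool_rot: [-3.141, -0.002, 1.782]
ft_force: [-0.9, 4.7, 0.5]
gripper_width: 0.0002
grip_force: 2.7
```

servo_tool([
  [[-0.3,0,0],[0,0,0]],
  [[-0.6,0,0],[0,0,0]],
  [[-0.8,0,0],[0,0,0]],
  [[-0.8,0,0],[0,0,0]],
  [[-0.8,0,0],[0,0,0]],
])

```text
t: 18.2
tcp_pos: [0.5521, -0.0429, 0.0412]
tool_rot: [-3.141, -0.003, 1.782]
ft_force: [-0.2, 7.2, 0.3]
gripper_width: -0.0
grip_force: 3.6
```

servo_tool([
  [[5,0,0],[0,0,0]],
  [[18,0,-2],[0,0,0]],
  [[32,0,-10],[0,0,0]],
  [[36,0,-40],[0,0,0]],
  [[36,0,-75],[0,0,0]],
])

```text
t: 18.62
tcp_pos: [0.5424, -0.0073, 0.1157]
tool_rot: [-3.136, -0.002, 1.785]
ft_force: [0.4, 0.4, -0.3]
gripper_width: -0.0001
grip_force: 0.0
```

servo_tool([
  [[-5,0,-20],[0,0,0]],
  [[-35,0,-32],[0,0,0]],
  [[-72,0,-35],[0,0,0]],
  [[-110,0,-35],[0,0,0]],
  [[-150,0,-35],[0,0,0]],
])

```text
t: 19.03
tcp_pos: [0.5771, -0.1561, 0.1532]
tool_rot: [3.139, 0.002, 1.785]
ft_force: [0.0, 0.5, -0.7]
gripper_width: 0.0002
grip_force: 0.0
```

Run:
```python
from h import *
print(boxpos(),bot.state()['ft_force'])
goal(0,-160,150,np.pi/2)
f=cams.grab_frame("top")
for n in ["clip_right_lip","clip_left_lip","jar"]:
  print(n,[(np.round(world(f,d["point"]),3).tolist(),round(d["conf"],2)) for d in cams.tip_of("top",n)[:4]])
```

```text
[  4.62468724   1.9583958  153.23559088] [ 0.0326501  0.5414586 -0.6565679]
shift [-161.9   -5.     3.5] turn [0.12 0.11 0.14]
clip_right_lip []
clip_left_lip []
jar [([0.526, -0.333, 0.003], 0.94)]
```

servo_tool([
  [[-30,-2,0],[0,0,0]],
  [[-65,-4,0],[0,0,0]],
  [[-100,-5,0],[0,0,0]],
  [[-135,-5,0],[0,0,0]],
  [[-160,-5,0],[0,0,0]],
])

```text
t: 19.65
tcp_pos: [0.606, -0.3139, 0.1518]
tool_rot: [3.141, 0.001, 1.784]
ft_force: [0.3, 0.4, 0.6]
gripper_width: 0.0002
grip_force: 0.0
```

servo_tool([
  [[0,0,20],[0,0,0]],
  [[0,0,45],[0,0,0]],
  [[0,0,70],[0,0,0]],
  [[0,0,92],[0,0,0]],
  [[0,0,108],[0,0,0]],
])

```text
t: 20.07
tcp_pos: [0.6045, -0.3103, 0.0415]
tool_rot: [-3.139, -0.003, 1.785]
ft_force: [-0.7, -0.4, -0.9]
gripper_width: 0.0003
grip_force: 0.0
```

Run:
```python
from h import *
s=bot.state(); f=cams.grab_frame("wrist"); cv2.imwrite("pics/w5.png",f["frame"])
print(boxpos(),s['ft_force'])
R=Ro.from_euler("xyz",s["tool_rot"]).as_matrix(); T=f["T_tool_cam"]
for d in cams.tip_of("wrist","clip_right_lip")[:2]: print(d["conf"],(R@(T@np.r_[d["point"],1])[:3]+s["tcp_pos"]).round(4))
```

```text
[  -2.35955723 -153.22520194   38.5055484 ] [-0.65166825 -0.37210456 -0.86697347]
0.76 [ 0.6022 -0.2869  0.0551]
```

View pics/w5.png

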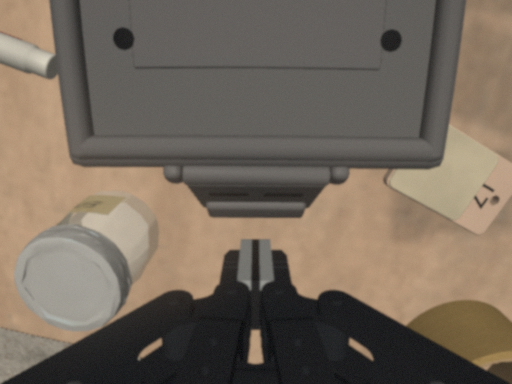

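Wrist view: the right clip's pad is at (255,210), in line with the fingertips at (255,245). The jar (75,275) and the cream tile (450,190) are well clear. I press inward (tool +x).

servo_tool([
  [[5,0,0],[0,0,0]],
  [[10,0,0],[0,0,0]],
  [[15,0,0],[0,0,0]],
  [[20,0,0],[0,0,0]],
  [[24,0,0],[0,0,0]],
])

```text
t: 20.58
tcp_pos: [0.601, -0.2898, 0.0446]
tool_rot: [3.14, 0.002, 1.783]
ft_force: [0.6, -0.9, 0.5]
gripper_width: -0.0002
grip_force: 0.5
```

servo_tool([
  [[0.8,0,0],[0,0,0]],
  [[1.6,0,0],[0,0,0]],
  [[2.4,0,0],[0,0,0]],
  [[3,0,0],[0,0,0]],
  [[3,0,0],[0,0,0]],
])

```text
t: 21.0
tcp_pos: [0.5998, -0.2871, 0.0434]
tool_rot: [3.141, 0.0, 1.783]
ft_force: [1.4, -0.4, 1.0]
gripper_width: -0.0005
grip_force: 0.4
```

Run:
```python
from h import *
print(boxpos(),bot.state()['ft_force'])
```

```text
[  -0.72200465 -130.86216994   43.38351462] [ 1.35533782 -0.4248166   0.95033545]
```

servo_tool([
  [[1,0,0.5],[0,0,0]],
  [[2,0,1],[0,0,0]],
  [[3,0,1.5],[0,0,0]],
  [[4,0,2],[0,0,0]],
  [[4.5,0,2],[0,0,0]],
])

```text
t: 21.42
tcp_pos: [0.5986, -0.2825, 0.0411]
tool_rot: [-3.141, -0.0, 1.783]
ft_force: [0.4, -2.1, 0.1]
gripper_width: -0.0003
grip_force: 0.5
```

servo_tool([
  [[0.4,0,0],[0,0,0]],
  [[0.8,0,0],[0,0,0]],
  [[1.2,0,0],[0,0,0]],
  [[1.5,0,0],[0,0,0]],
  [[1.5,0,0],[0,0,0]],
])

```text
t: 21.83
tcp_pos: [0.5983, -0.2811, 0.0412]
tool_rot: [-3.141, -0.0, 1.783]
ft_force: [0.6, -0.7, -1.2]
gripper_width: -0.0004
grip_force: 0.4
```

servo_tool([
  [[0.3,0,0],[0,0,0]],
  [[0.6,0,0],[0,0,0]],
  [[0.9,0,0],[0,0,0]],
  [[1,0,0],[0,0,0]],
  [[1,0,0],[0,0,0]],
])

```text
t: 22.25
tcp_pos: [0.5982, -0.2801, 0.0413]
tool_rot: [-3.141, 0.0, 1.783]
ft_force: [-0.5, -1.0, -1.2]
gripper_width: -0.0001
grip_force: 0.4
```

servo_tool([
  [[0.3,0,0],[0,0,0]],
  [[0.6,0,0],[0,0,0]],
  [[0.9,0,0],[0,0,0]],
  [[1,0,0],[0,0,0]],
  [[1,0,0],[0,0,0]],
])

```text
t: 22.67
tcp_pos: [0.598, -0.2791, 0.0413]
tool_rot: [3.142, 0.0, 1.783]
ft_force: [0.5, -0.5, -0.5]
gripper_width: -0.0
grip_force: 0.4
```

servo_tool([
  [[0.3,0,0],[0,0,0]],
  [[0.6,0,0],[0,0,0]],
  [[0.9,0,0],[0,0,0]],
  [[1,0,0],[0,0,0]],
  [[1,0,0],[0,0,0]],
])

```text
t: 23.08
tcp_pos: [0.598, -0.2789, 0.0414]
tool_rot: [3.141, 0.001, 1.783]
ft_force: [-0.1, -3.1, -1.1]
gripper_width: 0.0001
grip_force: 1.6
```

servo_tool([
  [[0.3,0,0],[0,0,0]],
  [[0.6,0,0],[0,0,0]],
  [[0.9,0,0],[0,0,0]],
  [[1,0,0],[0,0,0]],
  [[1,0,0],[0,0,0]],
])

```text
t: 23.5
tcp_pos: [0.598, -0.2787, 0.0414]
tool_rot: [3.141, 0.003, 1.783]
ft_force: [0.9, -6.3, -2.0]
gripper_width: 0.0002
grip_force: 2.7
```

The stop is reached, and the left/right stop spacing of 240 mm matches the geometry. Retreating and checking.

servo_tool([
  [[-6,0,0],[0,0,0]],
  [[-20,0,0],[0,0,0]],
  [[-36,0,-5],[0,0,0]],
  [[-38,0,-35],[0,0,0]],
  [[-38,0,-70],[0,0,0]],
])

```text
t: 23.92
tcp_pos: [0.6041, -0.3145, 0.1089]
tool_rot: [-3.137, -0.006, 1.782]
ft_force: [0.5, -0.3, 0.4]
gripper_width: 0.0003
grip_force: 0.0
```

servo_tool([
  [[-10,10,-30],[0,0,0]],
  [[-35,20,-55],[0,0,0]],
  [[-70,30,-70],[0,0,0]],
  [[-100,30,-80],[0,0,0]],
  [[-110,30,-80],[0,0,0]],
])

```text
t: 24.33
tcp_pos: [0.6599, -0.4209, 0.1942]
tool_rot: [3.137, 0.006, 1.781]
ft_force: [0.7, -1.1, -0.2]
gripper_width: -0.0
grip_force: 0.0
```

Run:
```python
from h import *
ims=[]
for c in ["top","scene"]:
    f=cams.grab_frame(c); ims.append(f["frame"])
    for n in ["clip_near_lip","clip_far_lip","clip_left_lip","clip_right_lip","damp_box","jar","bowl","wood_rib","tile_brown","tile_cream","pen"]:
        print(c,n,[(np.round(world(f,d["point"]),3).tolist(),round(d["conf"],2)) for d in cams.tip_of(c,n)[:2]])
a=cv2.resize(ims[0][110:260,180:400],None,fx=2.2,fy=2.2); b=cv2.resize(ims[1][140:260,220:360],None,fx=2.2,fy=2.2)
o=np.zeros((a.shape[0],a.shape[1]+b.shape[1],3),np.uint8); o[:,:a.shape[1]]=a; o[:b.shape[0],a.shape[1]:]=b
cv2.imwrite("pics/end.png",o); print(bot.state()["tcp_pos"])
```

```text
top clip_near_lip [([0.712, -0.26, -0.001], 0.63), ([0.504, -0.181, 0.043], 0.44)]
top clip_far_lip []
top clip_left_lip [([0.549, -0.054, 0.045], 0.61)]
top clip_right_lip [([0.549, -0.055, 0.046], 0.3)]
top damp_box [([0.573, -0.162, 0.003], 0.62)]
top jar [([0.527, -0.333, 0.0], 0.6)]
top bowl [([0.472, 0.039, -0.001], 0.64)]
top wood_rib [([0.584, 0.015, 0.0], 0.67)]
top tile_brown []
top tile_cream [([0.71, -0.261, -0.001], 0.69), ([0.471, 0.037, 0.002], 0.18)]
top pen [([0.421, -0.234, 0.001], 0.87)]
scene clip_near_lip [([0.505, -0.176, 0.042], 0.53)]
scene clip_far_lip [([0.418, -0.237, -0.0], 0.53)]
scene clip_left_lip [([0.546, -0.051, 0.046], 0.62)]
scene clip_right_lip []
scene damp_box [([0.572, -0.156, -0.001], 0.97)]
scene jar [([0.527, -0.333, -0.002], 0.75)]
scene bowl [([0.468, 0.04, -0.004], 0.69)]
scene wood_rib [([0.585, 0.018, 0.0], 0.61)]
scene tile_brown [([0.418, -0.082, -0.002], 0.91)]
scene tile_cream [([0.471, 0.041, -0.002], 0.17)]
scene pen [([0.418, -0.236, 0.002], 0.48)]
[ 0.65807372 -0.41564937  0.19128832]
```

View pics/end.png

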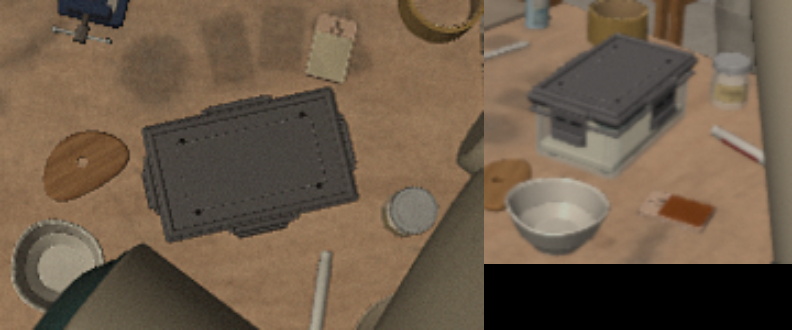

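The final view shows all four clips folded flat, at (238,102), (262,228), (150,190) and (350,145) in the left half. The box and its neighbours are where they started.

```bash
python3 -c "
from station import order
print(order.finish_job())"
```

```text
the job is handed in; nothing more can be done
None
```

I pressed all four clips to their stops in the order asked (near, far, left, right), at about 6–8 N each, with no measurable movement of the box or the things around it, and handed the job in at about 25 s.

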